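Hang up the dust hood and pull the filter cassette by its two catches

TASK

The cassette in the filter housing is due for inspection. First take the tent-shaped steel hood off the housing and hang it astride the bar of the rail, near the middle of the bar, and let go of it. Then pinch the cassette's two side catches together, lift the cassette upright out of its well, and finish holding it still by the pinched catches with its underside at least 5 cm above the top of the housing, touching nothing else; do not push the bottle, the jars or the beaker about.

Things in the scene. Friction and masses are not known exactly. Their poses are not given: they have to be found in the camera images.
- housing: Fixed aluminium filter housing, a block 150 (x) x 124 (y) x 56 mm high on the table; at each x end a low pipe stub sticks out 22 mm. Origin: centre of its underside. The well in its top, 83 (x) x 57 (y) mm and 40 mm deep, holds the cassette. Housing and rail stand on opposite sides of the bench, either way round.
- cassette_grip (a point): Midway between the cassette's two grey ribbed catch pads, half-way up them: 61 mm above the cassette's underside, 21 mm above the housing's top when seated. Pads: 24 mm wide (x), 34 mm tall, from 4 to 38 mm above the housing's top; outer faces 54 mm apart at rest, 38 mm when both are fully in. z is up, y the line along which they are pinched.
- catch_left (a joint): Travel of the sprung catch on the cassette's +y side, in m: 0 at rest (hooked), 0.008 pressed fully in towards the cassette; it unhooks at about 0.005 (at most 0.0065). The spring pushes back with about 2 N at rest and 5.5 N fully in.
- catch_right (a joint): The same for the catch on the -y side.
- hood_grip (a point): Centre of the black grip fin on the hood's ridge. Fin: 60 mm long (x), 12 mm thick (y), 36 mm tall. The point is 18 mm above the flat outer top of the ridge, 21 mm above the ridge's underside, 99.5 mm above the hood's foot. z up, x along the ridge.
- hood_ridge (a point): Middle of the underside of the hood's ridge, 78.5 mm above the hood's foot: the place that comes to rest on the bar. x runs along the ridge, z up. Inside, the ridge is about 20 mm wide and the walls slope outwards at 27 degrees from vertical.
- rail_mid (a point): Middle of the horizontal steel bar of a fixed rail, on the bar's axis, 180 mm above the table. The bar is 14 mm thick, along this point's y, 210 mm between the axes of its two posts (18 mm thick, no higher than the bar, on foot discs 70 mm across). The hood hangs astride it, ridge along the bar, either way round.
- bottle: Amber bottle, 64 mm across, 150 mm tall, loose bystander. Origin: centre of its underside.
- jar_a: Clear jar, 80 mm across, 100 mm tall, loose bystander. Origin: centre of its underside.
- jar_b: Green glass jar, 90 mm across, 120 mm tall, loose bystander. Origin: centre of its underside.
- beaker: White open beaker, 60 mm across, 55 mm tall, loose bystander between robot and work. Origin: centre of its underside.
- rail: The whole fixed rail; origin on the table under the middle of the bar, y along the bar.
- hood: Bent steel sheet dust hood, an inverted V (tent) 100 mm long (x), 107 mm wide at its foot (y), 81.5 mm high without its fin, open at both ends, 3 mm thick, about 0.22 kg, standing loose on the housing over the cassette, ridge along the housing's x within a few degrees. Origin: centre of its foot.
- cassette: White plastic filter cassette, 80 mm long (x), 78 mm tall, about 0.2 kg, in the housing's well under the hood; 38 mm stands above the housing, core 72 (x) x 22 (y) mm, a catch on each long side. Hooks under ledges of the well lock it until both catches are in; then it slides straight up (1.5 mm play). Origin: centre of its underside.

How it is judged (in metres and radians):
On the way, in this order (a step that is already met when the one before it is completed fails the run):
1. the hood hangs astride the bar, let go, with the cassette still in its well (x of hood_ridge in the frame of rail_mid between -0.02 and 0.02 m and y of hood_ridge in the frame of rail_mid between -0.07 and 0.07 m and z of hood_ridge in the frame of rail_mid between 0 and 0.02 m and angle between hood_ridge's own z axis and vertical below 0.35 rad and angle between the x axis of hood_ridge and the y axis of rail_mid, either way round below 0.45 rad and contact force between hood and rail above 0.5 N and contact force between hood and the arm below 0.1 N and contact force between hood and the fingers below 0.1 N and linear speed of hood below 0.06 m/s and height (world z) of cassette below 0.025 m), for 0.2 s.
2. both catches are pinched in while the cassette is still in its well (value of joint each of catch_left, catch_right above 0.0045 m and height (world z) of cassette below 0.04 m), for 0.04 s.
At the end, for the whole second after the job is handed in: Hood astride the bar (ridge within 20 mm sideways, 70 mm of the middle, 0.45 rad, tilt under 0.35 rad), at rest, not touched by the robot. Cassette still in the fingers, both catches in over 4.5 mm, underside over 48 mm above the housing, tilt under 0.3 rad, touching nothing else (x of hood_ridge in the frame of rail_mid between -0.02 and 0.02 m and y of hood_ridge in the frame of rail_mid between -0.07 and 0.07 m and z of hood_ridge in the frame of rail_mid between 0 and 0.02 m and angle between hood_ridge's own z axis and vertical below 0.35 rad and angle between the x axis of hood_ridge and the y axis of rail_mid, either way round below 0.45 rad and contact force between hood and rail above 0.5 N and contact force between hood and the arm below 0.1 N and contact force between hood and the fingers below 0.1 N and linear speed of hood below 0.06 m/s and value of joint each of catch_left, catch_right above 0.0045 m and height (world z) of cassette above 0.104 m and angle between cassette's own z axis and vertical below 0.3 rad and linear speed of cassette below 0.03 m/s and contact force between cassette and the fingers above 1 N and contact force between cassette and housing below 0.05 N and contact force between cassette and rail below 0.05 N and contact force between cassette and hood below 0.05 N and contact force between cassette and bottle below 0.05 N and contact force between cassette and jar_a below 0.05 N and contact force between cassette and jar_b below 0.05 N and contact force between cassette and beaker below 0.05 N); the arm keeps its last pose, push and grip.
It fails at once if bottle is pushed more than 30 mm or tipped (distance of bottle from where it was at the start of the episode above 0.03 m or angle between bottle's own z axis and vertical above 0.5 rad).
It fails at once if jar_a is pushed more than 30 mm or tipped (distance of jar_a from where it was at the start of the episode above 0.03 m or angle between jar_a's own z axis and vertical above 0.5 rad).
It fails at once if jar_b is pushed more than 30 mm or tipped (distance of jar_b from where it was at the start of the episode above 0.03 m or angle between jar_b's own z axis and vertical above 0.5 rad).
It fails at once if beaker is pushed more than 30 mm or tipped (distance of beaker from where it was at the start of the episode above 0.03 m or angle between beaker's own z axis and vertical above 0.5 rad).
It also fails if it takes over 59 s, if anything falls off the work surface, if the arm or the gripper's body presses on something with over 40 N, if the wrist force passes 120 N, or if a joint passes its speed limit or range.

ROBOT

A 6-joint arm with a two-finger parallel gripper is mounted at the origin on the work surface. World frame = base frame: x ahead of the robot, y to its left, z up, the work surface at z = 0. Lengths are in m, angles in degrees, forces in N, time in s.
With the tool pointing down it reaches from about 0.4 to 0.825 m from the base axis. Payload 7 kg.
Tool frame: the origin (TCP) lies at the very end of the fingers, on their centre line; the grasp point (between the pads) lies 19 mm behind it (ctrl.pinch_z is the distance from the TCP to the grasp point, in m); z points along the fingers, x is the direction in which the jaws open and shut, and the axes are right-handed (so a half turn about z gives the same grasp; the last joint's range is limited). The gripper opens to 88 mm and grips with 3 to 60 N. Pads are 19 mm wide; open, the fingers measure 130 mm over their backs; the gripper's body (78 mm by 193 mm) begins 47 mm behind the grasp point.
Start: joints at [-49.441, 20.546, 0.682, 0, -70.136, -16.507], TCP at [0.275, -0.616, 0.188] pointing down, gripper open.
Joint ranges: [-176.03, 176.03], [-82.01, 121.73], [-58.28, 71.71], [-173.87, 95.51], [-174.79, -0.11], [-173.66, 173.66]. Speed limits (degrees/s): [136.94, 136.94, 172.46, 180, 180, 180].

INTERFACE

Orientations are given as [roll, pitch, yaw] about the fixed x, y, z axes, in that order (R = Rz(yaw) Ry(pitch) Rx(roll)).
In Python, from plant import ctrl gives the robot as it stands.
- The arm moves only by the tool carry_out, never from a script. Its argument "increments" is a list of rows, each a list of 7 numbers: the turn, a rotation vector about the world's x, y, z in degrees, then the shift along the world's x, y, z in mm, then the closure, from 0 (fully open) to 1 (shut). In form: [[ax, ay, az, dx, dy, dz, grip], ...]. A call has 1 to 20 rows; each row is the pose to reach, as a shift and turn from the pose commanded when the call began; what a row does not reach only later rows make up. A row lasts 1/8 s, in which the tool goes at most 62.5 mm and 10.7 degrees, less where a joint would pass 70% of its speed; a pose out of reach is approached as far as the arm can. A call with a gripper value outside its range is refused whole. The fingers move at their own pace and stop on an object; the grip force is fixed at half the most. Time passes only in rows, so rows that repeat a pose let the fingers close. It gives the time, the measured TCP pose, the force and the opening at its end, in the units of the state.
- ctrl.get_obs(): the state, without advancing time (a new reading comes with each control period).
- ctrl.snapshot(name): name is "scene" or "top" or "wrist"; returns a dict with "pixels" (400x640x3 uint8, blue, green, red), "intrinsics" (3x3 intrinsics, pixels), "dist" ([k1, k2, p1, p2, k3] as OpenCV has them; the pictures are not rectified), "rvec" (rotation vector, rad) and "tvec" (3), from world to camera coordinates, as OpenCV has them; the wrist camera has in their place "hand_eye" (4x4, takes a point from camera to tool coordinates, whose origin is the TCP and whose axes are the tool frame's). Camera axes: x right, y down, z forward; pixel columns grow to the right and rows downward; lengths in m; the calibration is good to about 2 mm. A picture is of the moment at which its call begins: read the wrist's pose just before it. There is no depth.
- ctrl.close_job(): hands the job in, once; it reports no verdict.
Trained networks look in a picture, given as the dict that the camera call returned (one of the last four; its "shot" number tells which), for a name from the list of things; names that differ only in an ending like _2 or _b are one class to them, and where a whole thing is asked for, a point or a joint stands for the part that bears it (a point fixed in the world has none). Each returns a list of dicts, best first, with "confidence" (0 to 1); they miss things now and then, are a little off and sometimes report something else, mostly with a low value. They report only what shows in the picture. A call takes as long as a camera call.
- ctrl.search_frame(picture, label): "centre" ([x, y, z] in m, in world coordinates, good to about 4 mm: the middle of the surface that is visible of it).
- ctrl.outline_of(picture, label): "pixels" (400x640 bool, what is visible of it).
The state is a dict: "clock": time; "joint_pos": joint angles; "qvel": joint speeds; "tau": joint torques, N m; "tool_pos": TCP position; "orientation": TCP orientation; "force": force on the tool from outside, world axes, zero at the start; "moment": the same for the moment, N m; "opening": finger opening in m.
Only numpy, scipy, OpenCV 4.12 (cv2) and the standard library are available. Lean on these libraries where they do the work, as an engineer would, in place of code of your own. Each camera call takes 0.05 s, during which the arm holds its last target. There are 200 camera calls.

## Working session

There is one attempt and no reset: what is moved stays moved. The work goes in short steps, Python scripts to look and compute and a tool call to move; the robot and the scene stay as the last step left them, time stands still between calls to the robot, and variables do not carry over. Pictures are saved under pics/ and viewed, about 8 in all and at most 12, crops included, and the job is handed in when it is done.

Besides the shell and the picture viewer there is one more tool, called after "Call:" as name(argument=value, ...) on one line, values as JSON. carry_out: Moves the arm, as the interface text tells. Its arguments: {"type":"object","properties":{"increments":{"type":"array"}},"required":["increments"]}

```bash
mkdir -p pics; ls
cat > h.py <<'E'
import numpy as np, cv2
from plant import ctrl
def save(p,n): cv2.imwrite('pics/'+n+'.png',p['pixels'])
def ray(p,uv,T=None):
    n=cv2.undistortPoints(np.array(uv,float).reshape(-1,1,2),p['intrinsics'],np.array(p['dist'])).reshape(-1,2)
    d=np.c_[n,np.ones(len(n))]
    if 'rvec' in p:
        R=cv2.Rodrigues(np.array(p['rvec'],float))[0]; t=np.array(p['tvec'],float).ravel()
        return -R.T@t, d@R
    H=T@np.array(p['hand_eye']); return H[:3,3], d@H[:3,:3].T
def atz(p,uv,z,T=None):
    o,d=ray(p,uv,T); return o+d*((z-o[2])/d[:,2])[:,None]
E
python3 - <<'E'
from h import *
import math
print(ctrl.get_obs())
for c in ['scene','top']:
    p=ctrl.snapshot(c); save(p,c+'0')
    for n in ['housing','hood','hood_grip','rail','cassette','bottle','jar_a','jar_b','beaker']:
        for r in ctrl.search_frame(p,n)[:2]: print(c,n,np.round(r['centre'],3),round(r['confidence'],2))
E
```

```text
pics
{'clock': 0.0, 'joint_pos': array([-4.94381452e+01,  2.05915779e+01,  6.32142398e-01, -2.09133072e-02,
       -7.01373841e+01, -1.65070798e+01]), 'qvel': array([-0.03733105,  0.14278132, -0.12766878,  0.0756761 ,  0.00508116,
       -0.18216951]), 'tau': array([ 3.24252669e-04, -5.82723498e+01,  2.93041545e+01,  6.99675098e+00,
        6.74502837e-03, -2.27330665e-04]), 'tool_pos': array([ 0.27486793, -0.61586132,  0.18680627]), 'orientation': array([-1.79991337e+02, -9.84155747e-02,  1.14047645e+02]), 'force': array([-0.71686132,  1.16461633,  0.94390954]), 'moment': array([-0.01191186,  0.07414835, -0.01856527]), 'opening': 0.08777571768620258}
scene housing [0.55  0.149 0.042] 0.76
scene housing [0.502 0.156 0.111] 0.63
scene hood [0.5   0.152 0.111] 0.63
scene hood_grip [0.502 0.152 0.109] 0.66
scene rail [ 0.583 -0.205  0.1  ] 0.55
scene cassette [0.513 0.171 0.071] 0.58
scene bottle [ 0.751 -0.005  0.08 ] 0.7
scene jar_a [ 0.693 -0.373  0.092] 0.85
scene jar_a [0.647 0.348 0.067] 0.69
scene jar_b [ 0.693 -0.373  0.092] 0.85
scene jar_b [0.647 0.348 0.067] 0.69
scene beaker [ 0.432 -0.005  0.034] 0.65
top housing [0.458 0.183 0.056] 0.85
top hood [0.496 0.169 0.112] 0.56
top hood_grip [0.492 0.163 0.109] 0.76
top rail [ 0.574 -0.191  0.01 ] 0.55
top cassette [0.494 0.162 0.108] 0.71
top cassette [ 0.421 -0.01   0.006] 0.71
top bottle [0.723 0.01  0.105] 0.58
top jar_a [0.62  0.364 0.098] 0.84
top jar_a [ 0.652 -0.358  0.122] 0.55
top jar_b [0.62  0.364 0.098] 0.84
top jar_b [ 0.652 -0.358  0.122] 0.55
top beaker [ 0.42  -0.008  0.007] 0.5
```

View pics/top0.png

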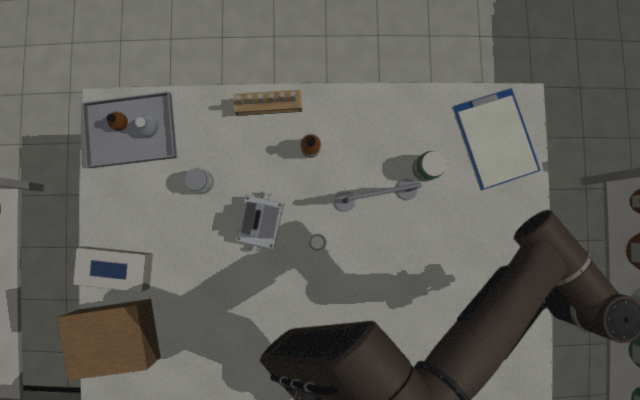

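View pics/scene0.png

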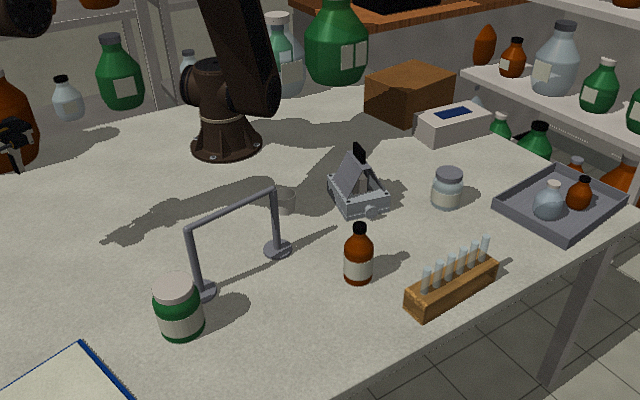

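Top view: housing and hood sit around (260,221), with the fin at about (257,219). Rail feet are at about (345,201) and (406,190), with jar_b next to the right post. In the scene view the bar runs from (190,229) to (272,187). I'll crop both for precise pixels.

Run:
```python
import cv2,numpy as np
a=cv2.imread('pics/top0.png')[165:265,220:450]; b=cv2.imread('pics/scene0.png')[135:305,180:400]
a=cv2.resize(a,None,fx=3.4,fy=3.4,interpolation=cv2.INTER_CUBIC)
cv2.imwrite('pics/cropt.png',a)
```

```text
(no output)
```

View pics/cropt.png

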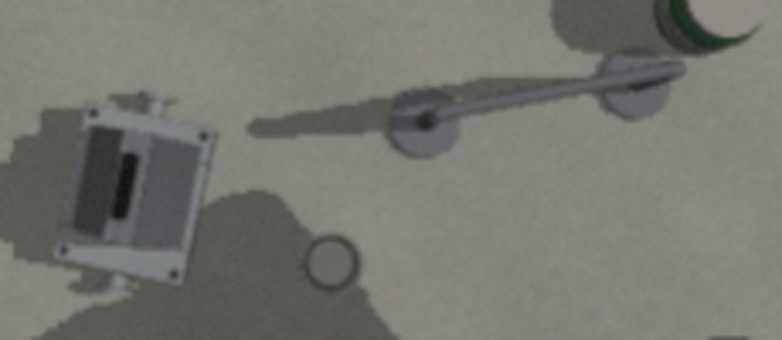

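Crop: housing corners (88,105), (216,132), (182,284), (55,257). Fin top ends (131,153) and (118,220). Foot centres (424,123) and (635,83), bar ends (425,118) and (680,70).

Run:
```python
from h import *
p=ctrl.snapshot('top'); s=ctrl.snapshot('scene')
c=lambda l:[(x/3.4+220-.35,y/3.4+165-.35) for x,y in l]
def seg(n,P):
    d=P[0]-P[1]; print(n,np.round(P,4).tolist(),'mid',np.round((P[0]+P[1])/2,4),'len',round(np.linalg.norm(d),4),'ang',round(np.degrees(np.arctan2(d[1],d[0])),1))
h=atz(p,c([(88,105),(216,132),(182,284),(55,257)]),.056)
print('housing',h.round(4).tolist(),h.mean(0)); seg('hx',(h[:2].mean(0),h[2:].mean(0))); 
seg('hy',((h[0]+h[3])/2,(h[1]+h[2])/2))
seg('fin',atz(p,c([(131,153),(118,220)]),.1735))
seg('feet',atz(p,c([(424,123),(635,83)]),.004))
seg('bar top',atz(p,c([(425,118),(682,70)]),.183))
seg('bar scene',atz(s,[(190,229),(272,187)],.18))
print('jars etc: jar_b top',atz(p,c([(725,0)]),.12),'beaker',atz(p,c([(331,263)]),.055),'bottle',atz(p,[(311,141)],.15),'jar_a',atz(p,[(198,179)],.1))
print('wrist', ctrl.snapshot('wrist')['hand_eye'])
```

```text
housing [[0.5746, 0.2215, 0.056], [0.5476, 0.1013, 0.056], [0.4059, 0.1346, 0.056], [0.4324, 0.2535, 0.056]] [0.49010199 0.17775203 0.056     ]
hx [[0.5611, 0.1614, 0.056], [0.4191, 0.1941, 0.056]] mid [0.4901 0.1778 0.056 ] len 0.1457 ang -12.9
hy [[0.5035, 0.2375, 0.056], [0.4767, 0.118, 0.056]] mid [0.4901 0.1778 0.056 ] len 0.1225 ang 77.4
fin [[0.525, 0.1691, 0.1735], [0.4672, 0.1809, 0.1735]] mid [0.4961 0.175  0.1735] len 0.059 ang -11.5
feet [[0.5561, -0.0978, 0.004], [0.5924, -0.3046, 0.004]] mid [ 0.5742 -0.2012  0.004 ] len 0.21 ang 100.0
bar top [[0.5516, -0.0854, 0.183], [0.5904, -0.3096, 0.183]] mid [ 0.571  -0.1975  0.183 ] len 0.2275 ang 99.8
bar scene [[0.5935, -0.3009, 0.18], [0.548, -0.0967, 0.18]] mid [ 0.5707 -0.1988  0.18  ] len 0.2092 ang -77.4
jars etc: jar_b top [[ 0.65878715 -0.36572835  0.12      ]] beaker [[ 0.42368633 -0.00483225  0.055     ]] bottle [[0.73113279 0.01061788 0.15      ]] jar_a [[0.62549614 0.36477528 0.1       ]]
wrist [[ 9.99999975e-01 -3.00395765e-05  2.22668890e-04  3.72093980e-04]
 [-3.48669533e-05  9.58270245e-01  2.85863844e-01 -7.73306924e-02]
 [-2.21964200e-04 -2.85863844e-01  9.58270219e-01 -1.98276411e-01]
 [ 0.00000000e+00  0.00000000e+00  0.00000000e+00  1.00000000e+00]]
```

Call:
carry_out(increments=[[0,0,0,0,0,120,0],[0,0,20,0,0,133,0],[0,0,144,221,400,133,0],[0,0,144,221,400,133,0],[0,0,144,221,400,133,0],[0,0,144,221,400,133,0],[0,0,144,221,400,133,0],[0,0,144,221,400,133,0],[0,0,144,221,400,133,0],[0,0,144,221,791,133,0],[0,0,144,221,791,133,0],[0,0,144,221,791,133,0],[0,0,144,221,791,133,0],[0,0,144,221,791,133,0],[0,0,144,221,791,133,0],[0,0,144,221,791,133,0],[0,0,144,221,791,133,0],[0,0,144,221,791,133,0],[0,0,144,221,791,133,0]])

```text
clock: 3.52
tool_pos: [0.4962, 0.1738, 0.321]
orientation: [-180.0, 0.0, -102.0]
force: [-0.1, 0.5, -0.2]
opening: 0.0875
```

```bash
cat >> h.py <<'E'
from scipy.spatial.transform import Rotation as Ro
def wrist():
    o=ctrl.get_obs(); T=np.eye(4); T[:3,:3]=Ro.from_euler('xyz',o['orientation'],degrees=True).as_matrix(); T[:3,3]=o['tool_pos']
    return ctrl.snapshot('wrist'),T,o
E
python3 - <<'E'
from h import *
p,T,o=wrist(); save(p,'w1'); print(o['joint_pos'],np.r_[T[:3,3]])
for n in ['hood_grip','hood']:
    for r in ctrl.search_frame(p,n)[:2]: print(n,r)
    for r in ctrl.outline_of(p,n)[:2]:
        m=r['pixels']; 
        (c,wh,a)=cv2.minAreaRect(np.argwhere(m)[:,::-1].astype(np.float32)); print(n,r['confidence'],m.sum(),c,wh,a)
E
```

```text
[ 4.07047645e+01  2.84021015e+00 -4.82180218e+00  6.42308969e-03
 -8.23148531e+01  3.72869846e+01] [0.49615085 0.17376019 0.32102996]
hood_grip {'centre': [0.4959, 0.1711, 0.1142], 'confidence': 0.84}
hood_grip 0.75 7009 (319.4454650878906, 166.79942321777344) (94.6673355102539, 84.26560974121094) 89.25594329833984
hood {'centre': [0.4991, 0.1714, 0.1149], 'confidence': 0.69}
hood 0.95 6955 (318.9646301269531, 167.24403381347656) (95.5049819946289, 83.27520751953125) 89.26547241210938
```

View pics/w1.png

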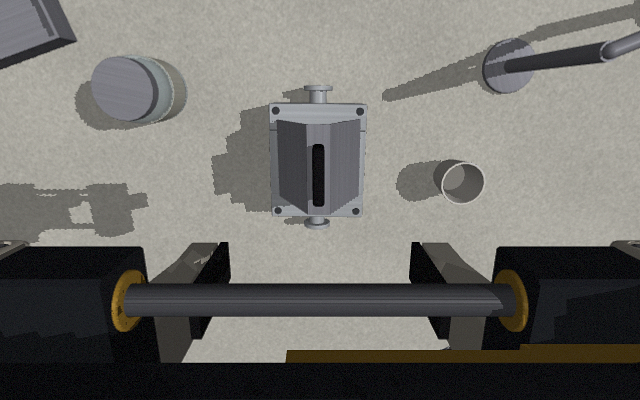

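Wrist view: the fin is at columns 313–325, rows 144–206, upright and aligned. Housing corners are about (270,104), (367,104), (363,216) and (271,216).

Run:
```python
from h import *
p,T,o=wrist()
g=p['pixels'].max(2)[135:215,300:340]; m=cv2.connectedComponentsWithStats((g<45).astype(np.uint8))
print(m[2])
P=atz(p,[(319,145),(319,206)],.1735,T);print('fin',P,P.mean(0),np.degrees(np.arctan2(*(P[0]-P[1])[[1,0]])))
P=atz(p,[(319,145),(319,206)],.1375,T);print('finbase',P)
P=atz(p,[(270,104),(367,104),(363,216),(271,216)],.056,T);print(P,P.mean(0)); d=P[0]+P[1]-P[2]-P[3]; e=P[0]-P[1];print(np.degrees(np.arctan2(d[1],d[0])),np.degrees(np.arctan2(e[1],e[0])))
```

```text
[[   0    0   40   80 2505]
 [  12    9   13   62  695]]
fin [[0.52559112 0.168697   0.1735    ]
 [0.46514133 0.18156278 0.1735    ]] [0.49536623 0.17512989 0.1735    ] -12.015214098888698
finbase [[0.52082351 0.16978447 0.1375    ]
 [0.45407926 0.18398993 0.1375    ]]
[[0.57293243 0.22168342 0.056     ]
 [0.54765849 0.10270682 0.056     ]
 [0.40242666 0.13339942 0.056     ]
 [0.42864078 0.25694396 0.056     ]] [0.48791459 0.17868341 0.056     ]
-12.832930474239541 78.00705693633712
```

Call:
carry_out(increments=[[0,0,0,-0.5,1,-60,0],[0,0,0,-0.5,1,-110,0],[0,0,0,-0.5,1,-150,0],[0,0,0,-0.5,1,-170,0],[0,0,0,-0.5,1,-178,0],[0,0,0,-0.5,1,-178,0],[0,0,0,-0.5,1,-178,1],[0,0,0,-0.5,1,-178,1],[0,0,0,-0.5,1,-178,1],[0,0,0,-0.5,1,-178,1],[0,0,0,-0.5,1,-178,1],[0,0,0,-0.5,1,-178,1],[0,0,0,-0.5,1,-178,1],[0,0,0,-0.5,1,-178,1]])

```text
clock: 5.58
tool_pos: [0.4956, 0.1756, 0.1427]
orientation: [180.0, -0.0, -101.9]
force: [-1.1, -0.1, -0.3]
opening: 0.0132
```

Call:
carry_out(increments=[[0,0,0,0,0,0,1],[0,0,0,0,0,15,1],[0,0,0,0,0,40,1],[0,0,0,0,0,80,1],[0,0,0,0,0,120,1],[0,0,0,0,0,155,1],[0,0,0,0,0,175,1],[0,0,0,0,0,180,1],[0,0,0,0,0,180,1]])

```text
clock: 6.7
tool_pos: [0.4954, 0.1756, 0.3228]
orientation: [180.0, 0.0, -101.9]
force: [-0.5, 0.3, 0.1]
opening: 0.0007
```

Opening 0.7 mm means I don't have the fin. Look.

Run:
```python
from h import *
p,T,o=wrist(); save(p,'w2'); print(o['opening'],o['force'])
```

```text
0.0006612694990264532 [-0.54152464  0.28954588  0.05728314]
```

View pics/w2.png

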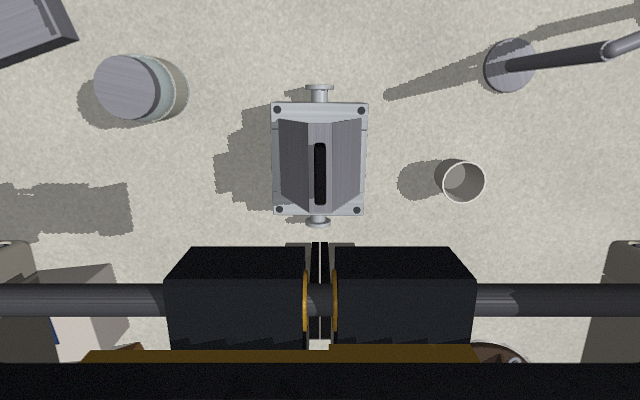

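The hood hasn't moved. Most likely I lifted before the fingers had really closed on the fin. Retrying with a longer close.

Call:
carry_out(increments=[[0,0,0,0,0,0,0.4],[0,0,0,0,0,0,0.4],[0,0,0,0,0,0,0.4],[0,0,0,0,0,0,0.4],[0,0,0,0,0,-60,0.4],[0,0,0,0,0,-110,0.4],[0,0,0,0,0,-150,0.4],[0,0,0,0,0,-172,0.4],[0,0,0,0,0,-181,0.4],[0,0,0,0,0,-181,0.4],[0,0,0,0,0,-181,1],[0,0,0,0,0,-181,1],[0,0,0,0,0,-181,1],[0,0,0,0,0,-181,1],[0,0,0,0,0,-181,1],[0,0,0,0,0,-181,1],[0,0,0,0,0,-181,1],[0,0,0,0,0,-181,1],[0,0,0,0,0,-181,1],[0,0,0,0,0,-181,1]])

```text
clock: 9.25
tool_pos: [0.4956, 0.1756, 0.1418]
orientation: [180.0, -0.0, -101.9]
force: [-0.1, 0.8, 0.2]
opening: 0.0001
```

Run:
```python
from h import *
p,T,o=wrist(); save(p,'w3')
```

```text
(no output)
```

View pics/w3.png

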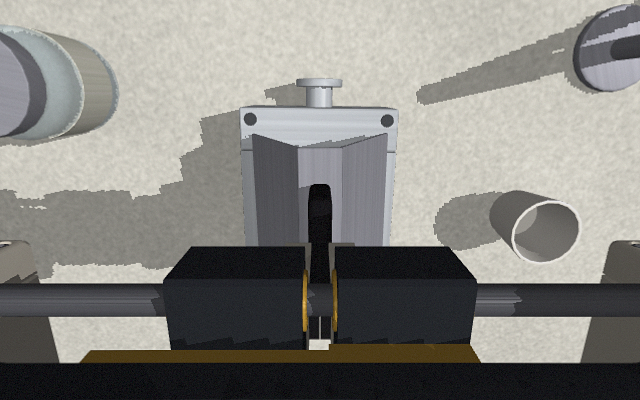

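Fin is visible from row 184 to behind the gripper, at columns 308–331. I'll project what the model predicts and compare.

Run:
```python
from h import *
p,T,o=wrist(); K=p['intrinsics'];print(K[0,0],K[1,1],K[:2,2],p['dist'])
H=np.linalg.inv(T@np.array(p['hand_eye']))
def pr(X): 
    X=np.array(X,float); X=X@H[:3,:3].T+H[:3,3]; return cv2.projectPoints(X,np.zeros(3),np.zeros(3),K,np.array(p['dist']))[0].reshape(-1,2).round(0).tolist()
a=np.radians(-12); c=np.array([.4955,.175,0]); u=np.array([np.cos(a),np.sin(a),0]); v=np.array([-u[1],u[0],0])
for z in (.1735,.155,.1375,.12,.10):
  print(z,[pr([c+s*.03*u+w*.006*v+[0,0,z]])[0] for s in(1,-1) for w in (1,-1)])
print('ridge front corners z.1375',pr([c+.05*u+[0,0,.1375]]),'foot',pr([c+.05*u+.0535*v+[0,0,.056],c+.05*u-.0535*v+[0,0,.056]]))
print('tcp',pr([T[:3,3]]),pr([T[:3,3]+[0,0,.019]]))
cv2.imwrite('pics/w3c.png',cv2.resize(p['pixels'][120:300,220:420],None,fx=4,fy=3.3,interpolation=cv2.INTER_CUBIC))
m=ctrl.snapshot('scene'); cv2.imwrite('pics/s3c.png',cv2.resize(m['pixels'][90:230,290:430],None,fx=4.2,fy=4.2,interpolation=cv2.INTER_CUBIC))
```

```text
356.67219106366366 356.67219106366366 [319.45755492 200.33505558] [0.00281351 0.         0.         0.         0.        ]
0.1735 [[309.0, 195.0], [334.0, 195.0], [310.0, 303.0], [332.0, 304.0]]
0.155 [[310.0, 186.0], [333.0, 186.0], [311.0, 286.0], [331.0, 286.0]]
0.1375 [[311.0, 178.0], [332.0, 178.0], [311.0, 271.0], [330.0, 271.0]]
0.12 [[312.0, 172.0], [331.0, 172.0], [312.0, 259.0], [330.0, 259.0]]
0.1 [[312.0, 166.0], [330.0, 166.0], [313.0, 247.0], [329.0, 247.0]]
ridge front corners z.1375 [[321.0, 144.0]] foot [[253.0, 130.0], [389.0, 130.0]]
tcp [[320.0, 229.0]] [[320.0, 242.0]]
```

View pics/s3c.png

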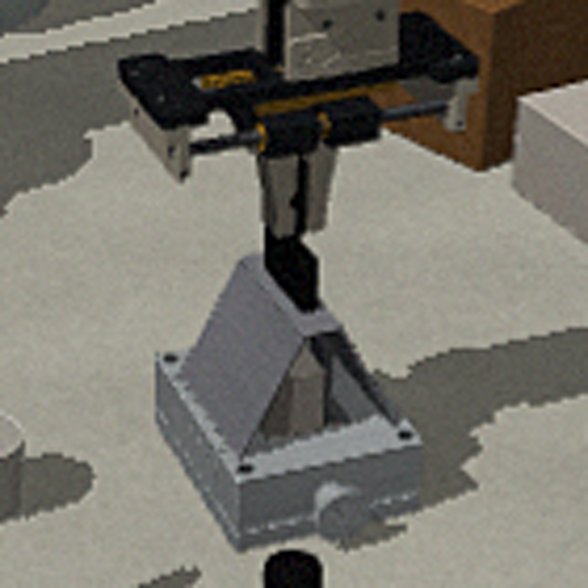

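Scene crop: the closed fingertips (about (297,232) in the crop) end at or above the fin's top, not beside it. I'll check the reported TCP against that pixel.

Run:
```python
from h import *
o=ctrl.get_obs(); t=np.array(o['tool_pos']); print(t,o['orientation'],o['joint_pos'],o['force'],o['opening'])
for c in('scene','top'):
    s=ctrl.snapshot(c)
    pr=lambda X:cv2.projectPoints(np.array([X],float),np.array(s['rvec'],float),np.array(s['tvec'],float),s['intrinsics'],np.array(s['dist']))[0].ravel()
    for dz in (0,.019,.03,.04): q=pr(t+[0,0,dz]); print(c,dz,q.round(1),((q-[290,90])*4.2).round(0))
    a=np.radians(-12); u=np.array([np.cos(a),np.sin(a),0])
    for z in(.1375,.1735):
      for k in(.03,-.03): q=pr(np.array([.4955,.175,z])+k*u); print('fin',z,k,((q-[290,90])*4.2).round(0))
    for z in (.056,.1345): q=pr(np.array([.4955,.175,z])+.05*u); print('ridge front',z,((q-[290,90])*4.2).round(0))
```

```text
[0.49557214 0.17563167 0.14175183] [ 1.79997847e+02  9.67781124e-05 -1.01947092e+02] [ 4.09079102e+01  8.59961274e+00 -2.18635158e+01 -2.05862029e-03
 -5.95380942e+01  3.71460415e+01] [0.8960458  0.53603427 0.15964211] 0.00013754880731603415
scene 0 [359.3 157.7] [291. 284.]
scene 0.019 [359.6 151.2] [292. 257.]
scene 0.03 [359.7 147.4] [293. 241.]
scene 0.04 [359.8 143.9] [293. 226.]
fin 0.1375 0.03 [310. 315.]
fin 0.1375 -0.03 [271. 267.]
fin 0.1735 0.03 [312. 262.]
fin 0.1735 -0.03 [273. 216.]
ridge front 0.056 [318. 445.]
ridge front 0.1345 [323. 336.]
top 0 [257.2 219.8] [-138.  545.]
top 0.019 [256.5 219.7] [-141.  545.]
top 0.03 [256.1 219.7] [-142.  545.]
top 0.04 [255.8 219.6] [-144.  544.]
fin 0.1375 0.03 [-128.  504.]
fin 0.1375 -0.03 [-145.  586.]
fin 0.1735 0.03 [-133.  503.]
fin 0.1735 -0.03 [-150.  587.]
ridge front 0.056 [-112.  482.]
ridge front 0.1345 [-122.  477.]
```

Both cameras agree that the real fingertips end about 36–38 mm short of the reported TCP: the pads in w1 show a depth of 0.174 m against 0.212 m, and the scene view puts the tip at +36 mm. The hood model itself projects correctly. So I'll trust the images over the stated TCP, command about 36 mm deeper, and verify by contact and opening.

Run:
```python
from h import *
print(ctrl.pinch_z,[a for a in dir(ctrl) if a[0]!='_'])
```

```text
0.0188 ['PlanningError', 'close_job', 'get_obs', 'outline_of', 'pinch_z', 'search_frame', 'snapshot']
```

Call:
carry_out(increments=[[0,0,0,0,0,10,0.4],[0,0,0,0,0,10,0.4],[0,0,0,0,0,10,0.4],[0,0,0,0,0,10,0.4],[0,0,0,0,0,10,0.4],[0,0,0,0,0,10,0.4],[0,0,0,0,0,10,0.4],[0,0,0,0,0,-10,0.4],[0,0,0,0,0,-22,0.4],[0,0,0,0,0,-30,0.4],[0,0,0,0,0,-33,0.4],[0,0,0,0,0,-33,0.4]])

```text
clock: 11.0
tool_pos: [0.4957, 0.1757, 0.1089]
orientation: [-180.0, -0.0, -101.9]
force: [0.1, -0.3, -0.5]
opening: 0.0524
```

No contact force, which fits the measured offset. Closing now.

Call:
carry_out(increments=[[0,0,0,0,0,0,1],[0,0,0,0,0,0,1],[0,0,0,0,0,0,1],[0,0,0,0,0,0,1],[0,0,0,0,0,0,1],[0,0,0,0,0,0,1],[0,0,0,0,0,0,1],[0,0,0,0,0,0,1],[0,0,0,0,0,15,1],[0,0,0,0,0,30,1],[0,0,0,0,0,30,1],[0,0,0,0,0,30,1]])

```text
clock: 12.5
tool_pos: [0.4954, 0.1756, 0.1388]
orientation: [180.0, 0.0, -102.0]
force: [-0.7, 0.7, -2.8]
opening: 0.0113
```

Call:
carry_out(increments=[[0,0,0,0,0,40,1],[0,0,0,0,0,90,1],[0,0,0,0,0,135,1],[0,0,-7,0,-20,150,1],[0,0,-15,10,-60,150,1],[0,0,-23,20,-105,150,1],[0,0,-31,30,-150,150,1],[0,0,-39,40,-195,150,1],[0,0,-47,50,-240,150,1],[0,0,-55,60,-285,150,1],[0,0,-61,70,-325,150,1],[0,0,-66,75,-355,150,1],[0,0,-67.5,76.5,-372,150,1],[0,0,-67.5,76.5,-374.5,150,1],[0,0,-67.5,76.5,-374.5,150,1],[0,0,-67.5,76.5,-374.5,150,1]])

```text
clock: 14.5
tool_pos: [0.5721, -0.198, 0.289]
orientation: [180.0, 0.0, -169.4]
force: [-0.2, -0.2, -3.0]
opening: 0.0117
```

Run:
```python
from h import *
p,T,o=wrist(); save(p,'w4'); print(T[:3,3],o['orientation'],o['joint_pos'],o['opening'],o['force'])
```

```text
[ 0.5720866  -0.19798808  0.28896589] [ 1.79995394e+02  2.18789117e-02 -1.69357890e+02] [-6.24989282e-01  1.13055558e+01  1.00588977e+00 -8.93703404e-03
 -7.96797769e+01  1.12686996e+01] 0.011721143242621386 [-0.23924701 -0.16508988 -2.99519031]
```

View pics/w4.png

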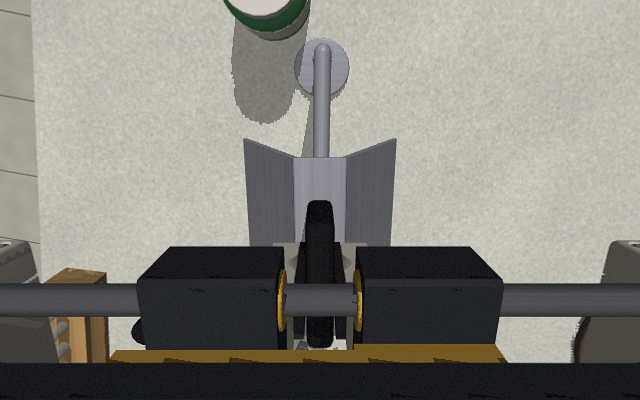

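The bar (columns 314–330, rows 45–157) lies straight under the ridge (columns 295–347), so it's aligned. Lowering to near contact.

Call:
carry_out(increments=[[0,0,0,0,0,-40,1],[0,0,0,0,0,-80,1],[0,0,0,0,0,-105,1],[0,0,0,0,0,-118,1],[0,0,0,0,0,-124,1],[0,0,0,0,0,-126,1],[0,0,0,0,0,-126,1]])

```text
clock: 15.42
tool_pos: [0.5726, -0.1989, 0.1636]
orientation: [-180.0, 0.1, -169.4]
force: [0.1, 0.1, -2.1]
opening: 0.0119
```

Run:
```python
from h import *
p,T,o=wrist(); print(o['tool_pos'],o['opening'],o['force'],o['moment'])
q=atz(p,[(322,157)],.18,T);print(q)
```

```text
[ 0.57259927 -0.19891504  0.16361025] 0.011860627898169914 [ 0.14304465  0.14773389 -2.12676519] [-0.03663666  0.10853445  0.00121155]
[[ 0.57959253 -0.24427277  0.18      ]]
```

Still carrying the weight. Lower a few more millimetres to seat it.

Call:
carry_out(increments=[[0,0,0,0,0,-1,1],[0,0,0,0,0,-2,1],[0,0,0,0,0,-3,1],[0,0,0,0,0,-3,1]])

```text
clock: 15.98
tool_pos: [0.5724, -0.199, 0.1613]
orientation: [-180.0, 0.1, -169.4]
force: [-3.8, 3.2, 7.5]
opening: 0.0114
```

Seated (force turned to +7.5 N). Releasing and rising.

Call:
carry_out(increments=[[0,0,0,0,0,-2,0.85],[0,0,0,0,0,-2,0.6],[0,0,0,0,0,-2,0.5],[0,0,0,0,0,-2,0.4],[0,0,0,0,0,-2,0.4],[0,0,0,0,0,-2,0.4],[0,0,0,0,0,10,0.4],[0,0,0,0,0,30,0.4],[0,0,0,0,0,70,0.4],[0,0,0,0,0,110,0.4],[0,0,0,0,0,130,0.4],[0,0,0,0,0,130,0.2]])

```text
clock: 17.48
tool_pos: [0.573, -0.1991, 0.2926]
orientation: [-179.9, 0.2, -169.4]
force: [0.5, 0.3, -0.5]
opening: 0.0582
```

Run:
```python
from h import *
p=ctrl.snapshot('scene'); t=ctrl.snapshot('top')
a=cv2.resize(p['pixels'][130:310,130:410],None,fx=2.8,fy=2.8); 
cv2.imwrite('pics/s5.png',a)
for n in ['hood']: print(ctrl.search_frame(p,n)[:2],ctrl.search_frame(t,n)[:1])
```

```text
[{'centre': [0.5973, -0.1982, 0.1626], 'confidence': 0.72}] [{'centre': [0.5393, -0.1778, 0.1501], 'confidence': 0.71}]
```

View pics/s5.png

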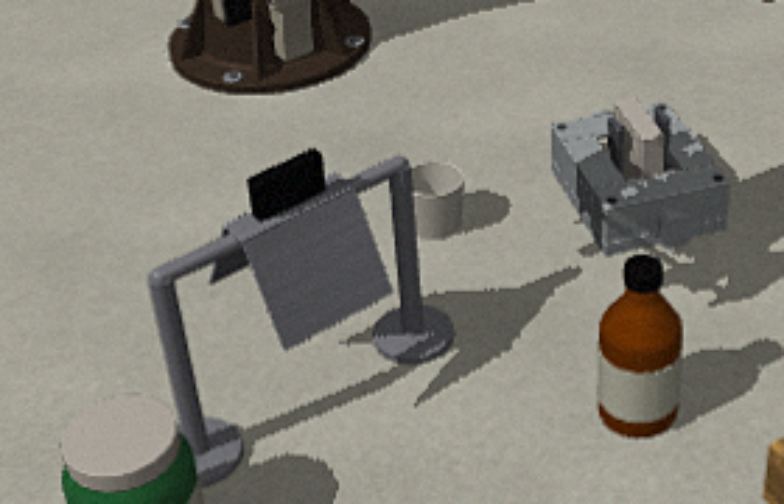

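The hood hangs astride the bar, roughly mid-span and upright; the housing shows the cassette with its pads. Now to the cassette.

Call:
carry_out(increments=[[0,0,7,-10,40,0,0],[0,0,15,-20,85,0,0],[0,0,23,-30,130,0,0],[0,0,31,-40,175,0,0],[0,0,39,-50,220,0,0],[0,0,47,-60,265,0,0],[0,0,55,-68,310,-15,0],[0,0,62,-74,350,-40,0],[0,0,67,-78,372,-50,0],[0,0,67,-78,375,-50,0],[0,0,67,-78,375,-50,0],[0,0,67,-78,375,-50,0]])

```text
clock: 19.18
tool_pos: [0.4944, 0.1755, 0.2402]
orientation: [-180.0, 0.0, -102.5]
force: [-0.4, -0.2, 0.6]
opening: 0.0881
```

Run:
```python
from h import *
p,T,o=wrist(); print(T[:3,3],o['orientation'])
cv2.imwrite('pics/w6.png',cv2.resize(p['pixels'][70:260,220:420],None,fx=3,fy=3,interpolation=cv2.INTER_CUBIC)); np.save('w6.npy',p['pixels'])
for n in ['cassette','cassette_grip']: print(n,ctrl.search_frame(p,n)[:1])
```

```text
[0.49441139 0.17546834 0.24015357] [-1.79975475e+02  1.86994385e-02 -1.02546530e+02]
cassette [{'centre': [0.4953, 0.1788, 0.0961], 'confidence': 0.88}]
cassette_grip [{'centre': [0.4921, 0.179, 0.0927], 'confidence': 0.72}]
```

View pics/w6.png

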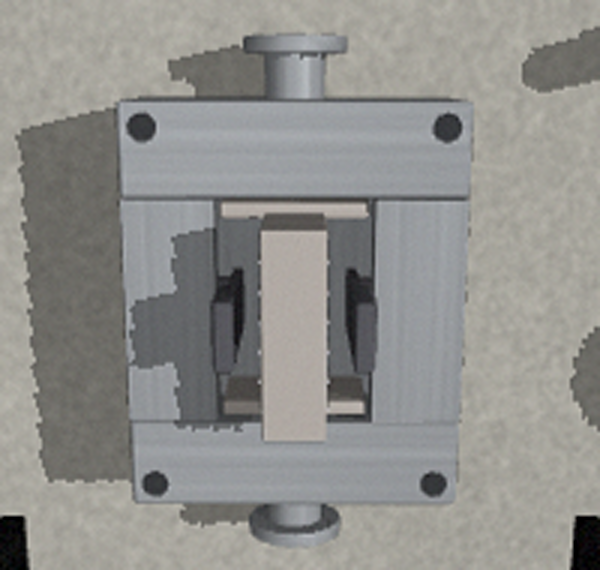

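Crop: the cassette core top spans x 262–327, y 228–440; pad tops are at x 211–233 and 356–377, y about 305–372. Housing corners are (119,100), (470,100), (456,503) and (133,503).

Run:
```python
from h import *
p,T,o=wrist()
c=lambda l:[((x+.5)/3-.5+220,(y+.5)/3-.5+70) for x,y in l]
A=atz(p,c([(262,229),(327,229),(326,440),(264,440)]),.094,T); print('core',A.mean(0),np.linalg.norm(A[0]-A[3]),np.linalg.norm(A[0]-A[1]))
d=A[0]+A[1]-A[2]-A[3];print(np.degrees(np.arctan2(d[1],d[0])))
B=atz(p,c([(211,338),(377,338)]),.094,T);print('pads',B,B.mean(0),np.linalg.norm(B[0]-B[1]))
C=atz(p,c([(222,305),(222,372)]),.094,T);print(C,np.linalg.norm(C[0]-C[1]))
D=atz(p,c([(119,100),(470,100),(456,503),(133,503)]),.056,T);print('hous',D.mean(0)); d=D[0]+D[1]-D[2]-D[3];e=D[0]+D[3]-D[1]-D[2];print(np.degrees(np.arctan2(d[1],d[0])),np.degrees(np.arctan2(e[1],e[0])),np.linalg.norm(d)/2,np.linalg.norm(e)/2)
```

```text
core [0.48824447 0.17891339 0.094     ] 0.07166254009485033 0.020879735110412925
-12.460881794980692
pads [[0.49409548 0.20599923 0.094     ]
 [0.48220056 0.15238746 0.094     ]] [0.48814802 0.17919335 0.094     ] 0.05491548232980212
[[0.50411314 0.19981136 0.094     ]
 [0.48196767 0.20521114 0.094     ]] 0.022794286949832772
hous [0.48847033 0.17916443 0.056     ]
-12.59714302676606 77.48918822919114 0.14956247459332278 0.12262996871861913
```

The measurements match the given sizes: centre (0.4883, 0.179), yaw −12.5°. Descending in two stages, checking force near the housing top.

Call:
carry_out(increments=[[0,0,0,-6,3.5,-30,0],[0,0,0,-6,3.5,-80,0],[0,0,0,-6,3.5,-130,0],[0,0,0,-6,3.5,-170,0],[0,0,0,-6,3.5,-195,0],[0,0,0,-6,3.5,-206,0],[0,0,0,-6,3.5,-210,0],[0,0,0,-6,3.5,-210,0]])

```text
clock: 20.38
tool_pos: [0.4886, 0.1799, 0.0305]
orientation: [-180.0, 0.1, -102.4]
force: [-0.3, -0.3, 0.4]
opening: 0.0876
```

Run:
```python
from h import *
p=ctrl.snapshot('scene'); o=ctrl.get_obs(); print(o['tool_pos'],o['force'])
cv2.imwrite('pics/s7.png',cv2.resize(p['pixels'][110:230,300:420],None,fx=5,fy=5,interpolation=cv2.INTER_CUBIC))
```

```text
[0.48869191 0.18002736 0.03067498] [0.20059294 0.05912458 0.72996711]
```

View pics/s7.png

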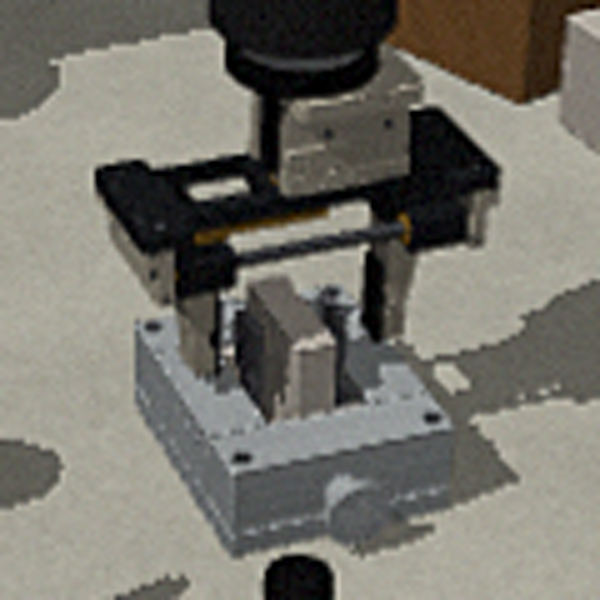

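Run:
```python
from h import *
s=ctrl.snapshot('scene'); t=ctrl.get_obs()['tool_pos']
pr=lambda X:(cv2.projectPoints(np.array([X],float),np.array(s['rvec'],float),np.array(s['tvec'],float),s['intrinsics'],np.array(s['dist']))[0].ravel()-[300,110])*5
a=np.radians(77.5); v=np.array([np.cos(a),np.sin(a),0]); u=np.array([v[1],-v[0],0])
for z in (.056,.062,.068,.074):
    print(z,[pr(np.array([t[0],t[1],z])+k*v+.0095*u).round(0).tolist() for k in(.044,.065,-.044,-.065)])
```

```text
0.056 [[374.0, 364.0], [410.0, 356.0], [220.0, 395.0], [183.0, 403.0]]
0.062 [[375.0, 354.0], [411.0, 347.0], [220.0, 386.0], [183.0, 394.0]]
0.068 [[375.0, 345.0], [411.0, 337.0], [221.0, 376.0], [183.0, 384.0]]
0.074 [[376.0, 335.0], [412.0, 328.0], [221.0, 367.0], [183.0, 374.0]]
```

Tips are at z≈0.069, an offset of about 38 mm, consistent with before. Lowering 8 mm more and pinching.

Call:
carry_out(increments=[[0,0,0,0,-0.5,-5,0],[0,0,0,0,-0.5,-8,0],[0,0,0,0,-0.5,-8,0],[0,0,0,0,-0.5,-8,0.4],[0,0,0,0,-0.5,-8,1],[0,0,0,0,-0.5,-8,1],[0,0,0,0,-0.5,-8,1],[0,0,0,0,-0.5,-8,1],[0,0,0,0,-0.5,-8,1],[0,0,0,0,-0.5,-8,1],[0,0,0,0,-0.5,-8,1],[0,0,0,0,-0.5,-8,1],[0,0,0,0,-0.5,-8,1],[0,0,0,0,-0.5,-8,1]])

```text
clock: 22.22
tool_pos: [0.4881, 0.179, 0.0222]
orientation: [-180.0, -0.0, -102.4]
force: [-2.1, -1.0, 5.2]
opening: 0.0355
```

Call:
carry_out(increments=[[0,0,0,0,0,3,1],[0,0,0,0,0,8,1],[0,0,0,0,0,14,1],[0,0,0,0,0,20,1],[0,0,0,0,0,20,1]])

```text
clock: 22.85
tool_pos: [0.4885, 0.1795, 0.0424]
orientation: [-180.0, 0.1, -102.4]
force: [0.4, 0.1, -2.0]
opening: 0.0353
```

Call:
carry_out(increments=[[0,0,0,0,0,8,1],[0,0,0,0,0,18,1],[0,0,0,0,0,30,1],[0,0,0,0,0,45,1],[0,0,0,0,0,62,1],[0,0,0,0,0,80,1],[0,0,0,0,0,95,1],[0,0,0,0,0,105,1],[0,0,0,0,0,110,1],[0,0,0,0,0,110,1],[0,0,0,0,0,110,1],[0,0,0,0,0,110,1],[0,0,0,0,0,110,1]])

```text
clock: 24.48
tool_pos: [0.488, 0.179, 0.1514]
orientation: [180.0, -0.0, -102.5]
force: [0.0, -0.1, -1.7]
opening: 0.0352
```

Run:
```python
from h import *
p=ctrl.snapshot('scene'); o=ctrl.get_obs(); print(o['tool_pos'],o['force'],o['opening'])
for n in ['cassette','hood','housing']: print(n,ctrl.search_frame(p,n)[:1])
cv2.imwrite('pics/s8.png',cv2.resize(p['pixels'][80:330,140:420],None,fx=2.4,fy=2.4,interpolation=cv2.INTER_CUBIC))
```

```text
[0.48801221 0.17904741 0.15153009] [ 0.4707279  -0.25047045 -2.3306394 ] 0.03543032496938187
cassette [{'centre': [0.5167, 0.1655, 0.1798], 'confidence': 0.67}]
hood [{'centre': [0.5977, -0.199, 0.1614], 'confidence': 0.9}]
housing [{'centre': [0.5164, 0.1646, 0.0485], 'confidence': 0.69}]
```

View pics/s8.png

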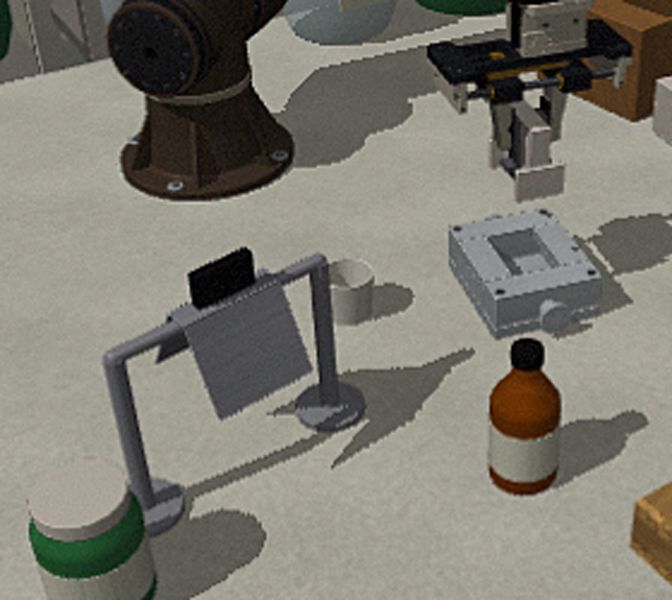

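The cassette is out, upright and clear of the empty well, with its underside at about 0.146 m (lifted 130 mm). The hood is still astride the bar. Handing in.

```bash
python3 -c "
from plant import ctrl
print(ctrl.close_job())"
```

```text
the job is handed in; nothing more can be done
None
```

The hood now hangs astride the bar near its middle, and the arm is holding the cassette upright by its pinched catches. I handed the job in at about 24.5 s of the 59 s allowed; the hand-in gave no verdict.

**Last checks:**
- **Cassette:** its underside is at about z 0.146 m, roughly 90 mm above the housing, worked out from the lift. The gripper opening is 35 mm; both catches fully in would be about 38 mm. The tool carries about 2 N, which matches the cassette's weight.
- **Hood:** the last picture shows it upright on the bar and clear of the robot. Its detected position is the same as just after I let go.
- **Bystanders:** the bottle, the beaker and jar_b look undisturbed in that picture. Jar_a was outside the view, so I did not check it at the end; the arm never went near it.

**What disagreed:**
- **Fingertip position:** the fingertips end about 36–38 mm short of the reported TCP, in both the scene and wrist views. My first two tries at the hood's fin therefore closed on air above it, without moving anything. I then went that much deeper, and both grasps held.
- **Catch travel:** I did not measure it directly; I inferred it from the gripper opening and from the cassette sliding out freely.

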